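# Unfasten the swing bolt of a clamped pot lid

### The arm

A 6-joint arm with a two-finger parallel gripper is mounted at the origin on a cart in front of the work surface, level with it; the furniture and walls round the work are solid. World frame = base frame: x ahead of the robot, y to its left, z up, the work surface at z = 0. Lengths are in m, angles in degrees, forces in N, time in s.
With the tool pointing down it reaches from about 0.325 to 1 m from the base axis. Payload 5.1 kg.
Tool frame: the origin (TCP) lies on the centre line of the jaws, within the pads' length; the fingertips stand tcp_to_tips ahead of it and the grasp point (between the pads) lies 6 mm ahead of it (tcp_to_tips is the distance from the TCP to the fingertips, in m); z points along the fingers, y is the line along which they close (so a half turn about z gives the same grasp; the last joint's range is limited). The gripper opens to 85 mm and grips with 20 to 120 N. Pads are 22 mm wide; open, the fingers measure 114 mm over their backs; the gripper's body (76 mm by 85 mm) begins 54 mm behind the grasp point. The pads swing forward as they close: fully open they stand 13 mm farther back than shut.
Start: joints at [-79.446, 7.093, 94.555, -0, 78.352, -4.733], TCP at [0.171, -0.627, 0.256] pointing down, gripper open.
Joint ranges: [-149.61, 149.61], [-58.7, 133.49], [1.44, 155.28], [-77.14, 257.14], [18.33, 153.61], [-166.67, 166.67]. Speed limits (degrees/s): [147.25, 147.25, 180, 180, 180, 180].

### API

Orientations are given as a 3x3 rotation matrix whose columns are the frame's x, y, z axes.
In Python, from bench import * gives the robot as it stands.
- The arm moves only by the tool drive_tool, never from a script. Its argument "increments" is a list of rows, each a list of 4 numbers: the shift along the tool's x, y, z in mm, then the turn about the tool's z in rad. A call has 1 to 20 rows; each row shifts and turns the commanded pose from where the row before left it, along the tool's axes as they then stand; what a row does not reach is not made up. A row lasts 1/10 s, in which the tool goes at most 50 mm and 8.59 degrees, less where a joint would pass 70% of its speed; a pose out of reach is approached as far as the arm can. A call is refused whole if a number of a shift passes 50 or a number of a turn 0.15, either way. A call with a gripper value outside its range is refused whole. "grip" is the closure, from -1 (fully open) to 1 (shut), so that 0 is half open, set as the call begins (left out, the last holds). The fingers move at their own pace and stop on an object; "grip_force" is the grip in N (left out, the last holds). Time passes only in rows, so rows that do not move let the fingers close. It gives the time, the measured TCP pose, the force, the opening and the grip force at its end, in the units of the state.
- get_obs(): the state, without advancing time (a new reading comes with each control period).
- read_camera(name): name is "scene" or "top" or "wrist"; returns a dict with "pixels" (400x640x3 uint8, red, green, blue), "intrinsics" (3x3 intrinsics, pixels), "k1" (the pictures are not rectified: a ray, as slopes to the right and down, at radius r is drawn at 1 + k1 r^2 times it, then the intrinsics apply), "extrinsics" (4x4, takes a point from camera to world coordinates). Camera axes: x right, y up, looking along -z (the intrinsics and any distortion apply to the point x, -y, -z); pixel columns grow to the right and rows downward; lengths in m; the calibration is good to about 2 mm. A picture is of the moment at which its call begins. There is no depth.
- finish_job(): hands the job in; it is judged then, once.
Trained networks look in the newest picture that a camera, given by its name, has taken for a name from the list of things; names that differ only in an ending like _2 or _b are one class to them, and where a whole thing is asked for, a point or a joint stands for the part that bears it (a point fixed in the world has none). Each returns a list of dicts, best first, with "confidence" (0 to 1); they miss things now and then, are a little off and sometimes report something else, mostly with a low value. They report only what shows in the picture. A call takes as long as a camera call.
- boxes_of(camera, name): "at" ([column, row] in pixels, amid what is visible of it).
- regions_of(camera, name): "pixels" (400x640 bool, what is visible of it) and "at" ([column, row] in pixels, amid what is visible of it).
- place_of(camera, name): "at" ([column, row] in pixels: a listed point, or the origin of a listed thing).
The state is a dict: "time_s": time; "q": joint angles; "qvel": joint speeds; "effort": joint torques, N m; "eef_pos": TCP position; "ee_rot": TCP orientation; "contact_force": force on the tool from outside, world axes, zero at the start; "moment": the same for the moment, N m; "width": finger opening in m; "grasp_force": force on a finger pad.
Only numpy, scipy, OpenCV 4.12 (cv2) and the standard library are available. Lean on these libraries where they do the work, as an engineer would, in place of code of your own. Each camera call takes 0.05 s, during which the arm holds its last target. There are 200 camera calls.

### The job

The pot's lid is held down by a wing nut on a hinged eyebolt that stands in a slotted lug. Unscrew the wing nut (anticlockwise seen from above) until its washer is clear of the raised lips of the lug, swing the bolt out of the slot, away from the pot, and fold it down onto the rubber rest: press gently until it beds firmly on the pad, and leave it there. Force nothing: neither the bolt against the lug nor the pad, do not press hard on the lid, and leave the spice jar behind the pot alone.

Things in the scene. Friction and masses are not known exactly. Their poses are not given: they have to be found in the camera images.
- pot: Round metal pot, rim 170 mm across, 88 mm high, 146 mm across below the rim; fixed to the table. Origin: centre of its underside, at table height. Its -x axis points to the side with the swing bolt; z up. The bolt stands 108 mm from the pot's centre along -x.
- pot_lid: Flat metal lid, 170 mm across, 12 mm thick, on a springy gasket. Origin: centre of its underside (90 to 94 mm above the table), axes as the pot. Black knob 36 mm across, 10 mm off centre to +x, top 37 mm above the origin. The nut presses the lid down by up to 4 mm (9 to 13 N); when loosened, the lid first rises with it. Over 25 N on lid or lug does damage.
- lug_slot (a point): Centre of the forked lug's slot at the height of the tines' top (16 mm above the lid's underside), axes as the pot; the bolt stands here at start. Two tines, each 11.5 mm wide, either side of a 13 mm slot that is open to -x. The tines end 19 mm from here to -x; there each has a lip, 4 mm thick, standing 2.5 mm above the tine, that keeps the washer in.
- swing_bolt: Eyebolt, 9 mm thick. Origin: on its hinge pin, 40 mm above the table, 70 mm below the unloaded tines' top. z runs along the bolt (up at start), the pin along y. It swings to the pot's -x, about 1.57 rad, down to its rest. The hinge is stiff (0.12 N m, 1.5 N at the nut) and stays where left. While the washer is behind the lips it moves a few hundredths of a rad, then jams.
- nut_wings (a point): On the bolt's axis, half-way up the wings of the wing nut, 31 mm above the washer's underside. y runs along the wings (span 57 mm, 9 mm thick, 11 mm gap between them), z along the bolt. Wings: 18 mm below to 13 mm above this point. Hub, 20 mm across: 28 to 12 mm below. Unscrews anticlockwise from above, rising 2.2 mm per rad, against 0.1 N m; thread ends 14 mm above the lowest place.
- nut_foot (a point): On the bolt's axis at the underside of the captive washer (26 mm across, 3 mm thick) below the wing nut, which rests on the tines at start. The bolt can swing out without rubbing when this is about 5 mm above the unloaded tines' top; how far the nut is screwed down varies, so 2.2 to 3.7 rad of turning is needed. Test by a gentle push (under 6 N) and turn farther if it jams.
- bolt_rest: Metal bracket at the foot of the pot's bolt side, carrying a round rubber pad (22 mm across) on which the folded bolt's shank beds, 45 mm from the hinge pin. Origin: on the table under the pad. The pad's top is about 36 mm above it, but screwed up or down by up to 5 mm, which no reading shows: feel it. Pad: 20 N per mm; over 25 N damages it (some 12 N pressed at the nut).
- spice_jar: Bystander: spice jar with a dark cap, 44 mm across, 105 mm tall, behind the pot, to the left. Origin at the centre of its underside. Must stay.

How it is judged (in metres and radians):
On the way:
1. With the bolt still upright, the wing nut has been unscrewed until the washer under it has come off the lug (at least 1 mm above the tines of the unloaded lid) (z of nut_wings in the frame of pot above 0.142 m and angle between swing_bolt's own z axis and vertical below 0.12 rad), for 0.2 s.
At the end, for the whole second after the job is handed in: The bolt is out of the slot and folded down (over 1.4 rad from upright), at rest and bedded on the rubber pad, bearing on it with over 1 N, with the lid still lying on the pot (within 8 mm of its start) (angle between swing_bolt's own z axis and vertical above 1.4 rad and contact force between swing_bolt and bolt_rest above 1 N and angular speed of swing_bolt below 0.1 rad/s and distance of pot_lid from where it was at the start of the episode below 0.008 m); the robot touches nothing.
It fails at once if The bolt, washer or nut is forced against the lid or its lug with more than 25 N (contact force between swing_bolt and pot_lid above 25 N).
It fails at once if The robot presses on the lid or its lug with more than 25 N (contact force between any of the fingers, the arm and pot_lid above 25 N).
It fails at once if The bolt is pressed onto the rubber rest with more than 25 N (contact force between swing_bolt and bolt_rest above 25 N).
It fails at once if The spice jar is moved by more than 20 mm or tipped (distance of spice_jar from where it was at the start of the episode above 0.02 m or angle between spice_jar's own z axis and vertical above 0.3 rad).
It also fails if it takes over 64 s, if anything falls off the work surface, if the arm or the gripper's body presses on something with over 40 N, if the wrist force passes 120 N, or if a joint passes its speed limit or range.

## Working session

There is one attempt and no reset: what is moved stays moved. The work goes in short steps, Python scripts to look and compute and a tool call to move; the robot and the scene stay as the last step left them, time stands still between calls to the robot, and variables do not carry over. Pictures are saved under pics/ and viewed, at most 10 in all, crops included, and the job is handed in when it is done.

Besides the shell and the picture viewer there is one more tool, called after "Call:" by a JSON object that holds its "fn" and its "kwargs", one argument or row to a line. drive_tool: Moves the arm, as the interface text tells. Its arguments: {"type":"object","properties":{"increments":{"type":"array","items":{"type":"array","items":{"type":"number"}}},"grip":{"type":"number"},"grip_force":{"type":"number"}},"required":["increments"]}

```bash
ls; mkdir -p pics; cat > h.py <<'E'
from bench import *
import numpy as np, cv2
def ray(c,uv):
    K=np.array(c["intrinsics"]);T=np.array(c["extrinsics"]);k=c["k1"]
    d=np.array([(uv[0]-K[0,2])/K[0,0],(uv[1]-K[1,2])/K[1,1]]);s=d.copy()
    for _ in range(30): s=d/(1+k*(s@s))
    v=T[:3,:3]@np.array([s[0],-s[1],-1]);return T[:3,3],v/np.linalg.norm(v)
def atz(c,uv,z):
    o,v=ray(c,uv);return o+v*(z-o[2])/v[2]
def proj(c,p):
    K=np.array(c["intrinsics"]);T=np.array(c["extrinsics"])
    q=np.linalg.inv(T)@np.r_[p,1];s=np.array([q[0],-q[1]])/-q[2];s=s*(1+c["k1"]*(s@s))
    return np.array([K[0,0]*s[0]+K[0,2],K[1,1]*s[1]+K[1,2]])
def tri(rs):
    A=0;b=0
    for o,v in rs:
        P=np.eye(3)-np.outer(v,v);A=A+P;b=b+P@o
    return np.linalg.solve(A,b)
E
python3 - <<'E'
from h import *
np.set_printoptions(precision=4,suppress=True)
C={}
names=["pot","pot_lid","lug_slot","swing_bolt","nut_wings","nut_foot","bolt_rest","spice_jar"]
R={}
for n in ["scene","top"]:
    c=C[n]=read_camera(n);cv2.imwrite(f"pics/{n}0.png",c["pixels"][:,:,::-1])
    for m in names:
        l=place_of(n,m)
        if l: R[n,m]=l[0]["at"];print(n,m,[(np.round(x["at"],1),round(x["confidence"],2)) for x in l[:2]])
for m in names:
    if ("scene",m) in R and ("top",m) in R:
        rs=[ray(C[n],R[n,m]) for n in C];p=tri(rs)
        print(m,p,[np.linalg.norm(np.cross(p-o,v)) for o,v in rs])
o=get_obs();print(o)
try:
    import bench;print([k for k in dir(bench) if 'tip' in k], tcp_to_tips)
except Exception as e: print(e)
cv2.imwrite("pics/both.png",np.vstack([C["scene"]["pixels"],C["top"]["pixels"]])[:,:,::-1][:, :])
E
```

```text
pics
scene pot [(array([348.4, 214.3]), 0.75)]
scene swing_bolt [(array([360.7, 256.9]), 0.72)]
scene nut_wings [(array([361.1, 235.5]), 0.48), (array([363.4, 243.1]), 0.37)]
scene nut_foot [(array([361.4, 241.9]), 0.81)]
scene bolt_rest [(array([356.8, 287.3]), 0.6)]
scene spice_jar [(array([298.5, 193. ]), 0.62)]
top pot [(array([344.6, 217.4]), 0.98)]
top pot_lid [(array([346.2, 212. ]), 0.96)]
top lug_slot [(array([337.8, 261.5]), 0.85)]
top swing_bolt [(array([331.5, 261.9]), 0.61), (array([340.7, 263. ]), 0.54)]
top nut_wings [(array([336.6, 258.4]), 0.47)]
top nut_foot [(array([329.6, 264.1]), 0.73), (array([331.9, 282.6]), 0.71)]
top bolt_rest [(array([332.1, 284.6]), 0.71), (array([336.7, 259.8]), 0.38)]
top spice_jar [(array([303.8, 183.5]), 0.94)]
pot [ 0.5957 -0.414  -0.0053] [np.float64(0.0029225239077587863), np.float64(0.0029225239077587707)]
swing_bolt [ 0.4828 -0.3924  0.041 ] [np.float64(0.0066876036424066134), np.float64(0.006687603642406726)]
nut_wings [ 0.4897 -0.3962  0.1128] [np.float64(0.0008516062981814556), np.float64(0.0008516062981813533)]
nut_foot [ 0.475
[... 178 characters left out ...]
2953575280559)]
spice_jar [ 0.6736 -0.3193 -0.0018] [np.float64(0.0034966269143053156), np.float64(0.0034966269143055116)]
{'time_s': 0.9, 'q': array([-79.4472,   7.091 ,  94.5531,   0.0008,  78.3513,  -4.7319]), 'qvel': array([-0.0638, -0.0638, -0.1269,  0.037 , -0.0947, -0.0346]), 'effort': array([ -0.0003, -42.3586, -36.5762,  -0.0001,   0.0003,  -0.    ]), 'eef_pos': array([ 0.1713, -0.627 ,  0.2564]), 'ee_rot': array([[ 0.9646,  0.2636,  0.    ],
       [ 0.2636, -0.9646, -0.0001],
       [ 0.    ,  0.0001, -1.    ]]), 'contact_force': array([-0.5791,  0.1477, -0.2501]), 'moment': array([-0.0148,  0.0206, -0.0314]), 'grasp_force': 0.0, 'width': 0.08529445013077958}
['tcp_to_tips'] 0.025
```

View pics/scene0.png

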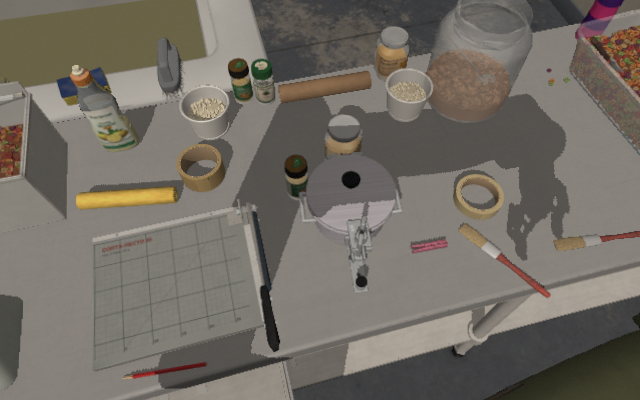

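View pics/top0.png

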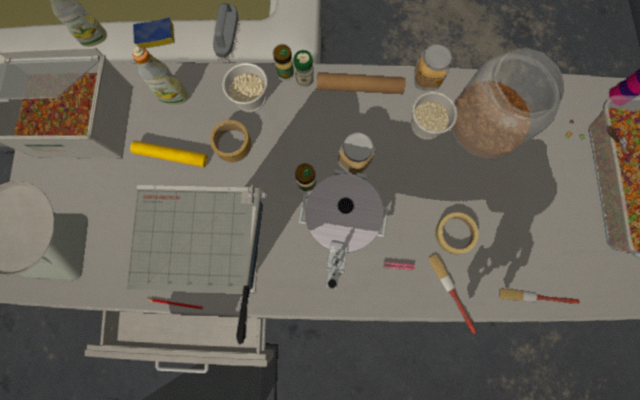

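The pot is at about (0.594, -0.413). The bolt faces the robot at about (0.489, -0.395), at scene px (360, 240) and top px (336, 260). Next I'll move over it for a close look.

Call:
{"fn": "drive_tool", "kwargs": {
  "increments": [
    [28, -12, 0, 0],
    [28, -12, 0, 0],
    [28, -12, 0, 0],
    [28, -12, 0, 0],
    [28, -12, 0, 0],
    [28, -12, 0, 0],
    [28, -12, 0, 0],
    [28, -12, 0, 0],
    [28, -12, 0, 0],
    [28, -12, 0, 0],
    [28, -12, 0, 0],
    [0, 0, 0, 0]
  ]
}}

```text
time_s: 2.1
eef_pos: [0.4358, -0.4164, 0.2564]
ee_rot: [[0.964, 0.267, 0.001], [0.267, -0.964, 0.001], [0.001, -0.0, -1.0]]
contact_force: [-1.0, -0.2, -0.7]
width: 0.0854
grasp_force: 0.0
```

```bash
cat > look.py <<'E'
from h import *
import sys
np.set_printoptions(precision=4,suppress=True)
c=read_camera("wrist");cv2.imwrite(f"pics/{sys.argv[1]}.png",c["pixels"][:,:,::-1])
o=get_obs();print(o["time_s"],o["eef_pos"],o["ee_rot"],np.array(c["extrinsics"]))
Z=dict(pot=0,pot_lid=.09,lug_slot=.108,swing_bolt=.04,nut_wings=.139,nut_foot=.108,bolt_rest=0,spice_jar=0)
for m in Z:
    print(m,[(np.round(x["at"],1),round(x["confidence"],2),atz(c,x["at"],Z[m])[:2]) for x in place_of("wrist",m)[:2]])
E
python3 look.py w1
```

```text
2.15 [ 0.4347 -0.4175  0.2564] [[ 0.9639  0.2664 -0.0001]
 [ 0.2664 -0.9639 -0.0002]
 [-0.0001  0.0001 -1.    ]] [[ 0.2673  0.9159  0.2996  0.5134]
 [-0.9636  0.2537  0.0842 -0.3954]
 [ 0.0011 -0.3112  0.9503  0.3748]
 [ 0.      0.      0.      1.    ]]
pot [(array([345.9,  42.7]), 0.9, array([ 0.5913, -0.4101]))]
pot_lid [(array([355.3,  22.8]), 0.9, array([ 0.5905, -0.4099]))]
lug_slot [(array([306.6, 137.2]), 0.69, array([ 0.4829, -0.3943]))]
swing_bolt [(array([309.8, 130. ]), 0.57, array([ 0.4841, -0.3954]))]
nut_wings [(array([303.1, 138.4]), 0.92, array([ 0.4848, -0.3919]))]
nut_foot [(array([309.3, 137.1]), 0.95, array([ 0.4837, -0.3966]))]
bolt_rest [(array([297.9, 158.2]), 0.71, array([ 0.4409, -0.3897]))]
spice_jar []
```

View pics/w1.png

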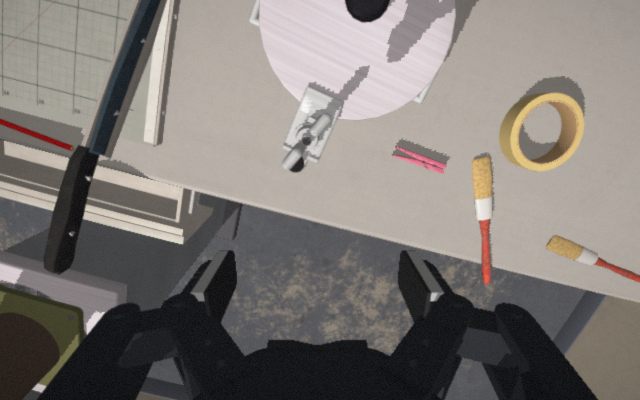

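The wrist view shows the lug at px (315, 115), the wings slanting from about (325, 120) to (292, 165), and the lid knob at (367, 5). I'll zoom in to get the wing direction.

```bash
python3 - <<'E'
from h import *
im=cv2.imread("pics/w1.png")[70:190,240:400];cv2.imwrite("pics/w1c.png",cv2.resize(im,None,fx=5,fy=5,interpolation=cv2.INTER_CUBIC))
c=read_camera("wrist")
for zz,uv in [(.139,(326,117)),(.139,(292,167))]: print(atz(c,uv,zz))
for a in range(-90,90,30):
  d=np.array([np.cos(np.radians(a)),np.sin(np.radians(a)),0])*.0285;p=np.array([.486,-.393,.139]);print(a,proj(c,p+d),proj(c,p-d))
print(proj(c,[.486,-.393,.108]),proj(c,[.486,-.393,.152]),proj(c,[.486,-.393,.04]))
E
```

```text
[ 0.50329199 -0.40828687  0.139     ]
[ 0.45647068 -0.39168566  0.139     ]
-90 [335.76197343 142.29926295] [267.99299218 123.74968211]
-60 [336.18104075 123.90960838] [268.82229475 142.12890835]
-30 [327.26563869 107.40107818] [278.34077023 157.53532425]
0 [311.15708187  97.60113782] [293.80328295 166.24256435]
30 [292.4092254   97.56301159] [311.30152942 166.29126186]
60 [276.53002163 107.29182752] [326.57840785 157.66557427]
[303.79329032 129.78045076] [301.35705816 134.69816511] [306.32398906 124.67571526]
```

View pics/w1c.png

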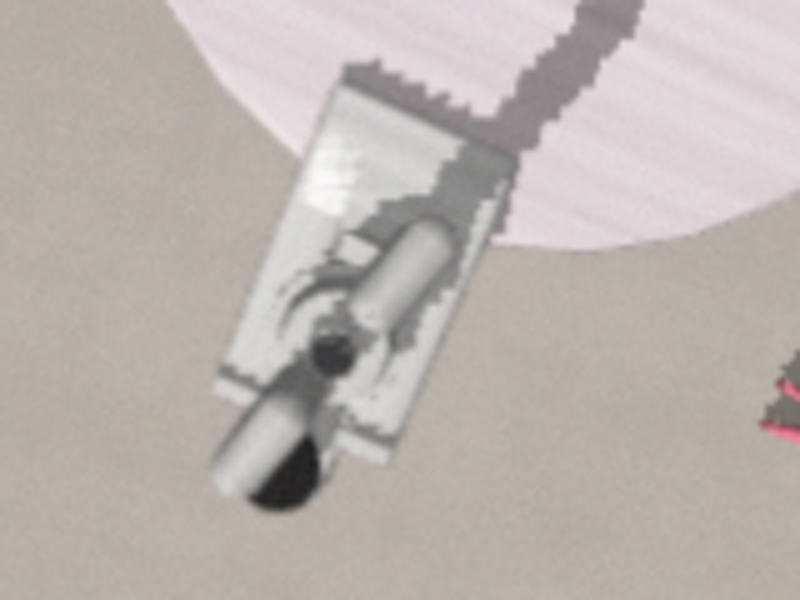

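Call:
{"fn": "drive_tool", "kwargs": {
  "increments": [
    [18, -3, 8, 0],
    [18, -3, 8, 0],
    [17, -3, 8, 0],
    [0, 0, 5, 0.138],
    [0, 0, 5, 0.138],
    [0, 0, 5, 0.138],
    [0, 0, 5, 0.138],
    [0, 0, 5, 0.138],
    [0, 0, 0, 0],
    [0, 0, 0, 0]
  ]
}}

```text
time_s: 3.6
eef_pos: [0.4831, -0.395, 0.2065]
ee_rot: [[0.913, -0.407, -0.001], [-0.407, -0.913, 0.001], [-0.001, -0.0, -1.0]]
contact_force: [0.1, -0.1, 0.1]
width: 0.0855
grasp_force: 0.0
```

```bash
python3 look.py w2; python3 - <<'E'
from h import *
im=cv2.imread("pics/w2.png")[100:400,160:480];cv2.imwrite("pics/w2c.png",cv2.resize(im,None,fx=2,fy=2,interpolation=cv2.INTER_CUBIC))
E
```

```text
3.65 [ 0.483  -0.3953  0.207 ] [[ 0.9131 -0.4077 -0.0003]
 [-0.4077 -0.9131  0.0003]
 [-0.0004 -0.0002 -1.    ]] [[-0.4072  0.8676  0.2855  0.5568]
 [-0.9133 -0.387  -0.1266 -0.4281]
 [ 0.0007 -0.3123  0.95    0.3247]
 [ 0.      0.      0.      1.    ]]
pot [(array([285.8,  80.6]), 0.56, array([ 0.5923, -0.4079])), (array([319.5, 184. ]), 0.55, array([ 0.4728, -0.3943]))]
pot_lid [(array([274.6,  75.6]), 0.86, array([ 0.5893, -0.4072]))]
lug_slot [(array([316.7, 208.8]), 0.64, array([ 0.4825, -0.395 ]))]
swing_bolt [(array([316.2, 184. ]), 0.71, array([ 0.4846, -0.3953]))]
nut_wings [(array([313.9, 224.3]), 0.55, array([ 0.4832, -0.3931]))]
nut_foot [(array([315.1, 205.9]), 0.85, array([ 0.4854, -0.3949]))]
bolt_rest []
spice_jar []
```

View pics/w2c.png

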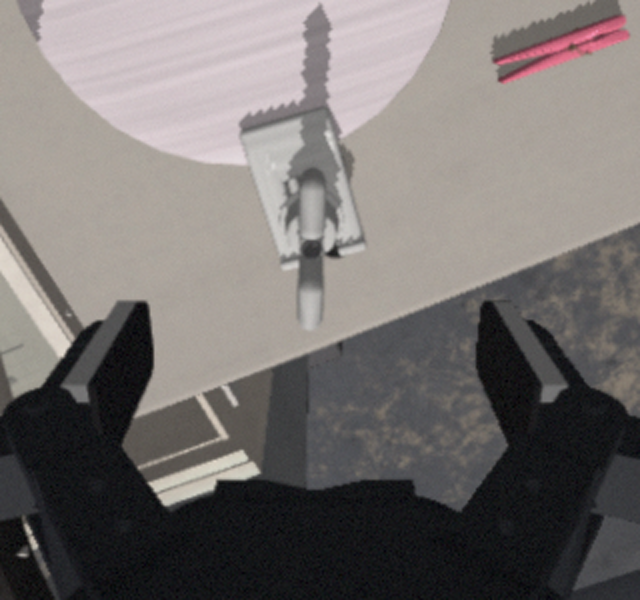

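The wings now line up with the tool's x axis, running in the crop from about (312, 175) to (309, 322), with the bolt tip at (311, 247). I'll fit the centre from the wing ends.

```bash
python3 - <<'E'
from h import *
c=read_camera("wrist");np.set_printoptions(precision=4,suppress=True)
o=get_obs();R=o["ee_rot"]
for z in (.138,.145,.152):
  a=atz(c,(160+312/2,100+172/2),z);b=atz(c,(160+309/2,100+326/2),z)
  d=a-b;print(z,a[:2],b[:2],"len",np.linalg.norm(d),"yaw",np.degrees(np.arctan2(d[1],d[0])),"mid",(a+b)[:2]/2,"tool off",R.T@((a+b)/2-o["eef_pos"]))
print(atz(c,(160+311/2,100+247/2),.125), o["q"])
E
```

```text
0.138 [ 0.5073 -0.4068] [ 0.4528 -0.381 ] len 0.06034081754734035 yaw -25.37875698561733 mid [ 0.48   -0.3939] tool off [-0.003  -0.0009  0.0695]
0.145 [ 0.5091 -0.4077] [ 0.4566 -0.3828] len 0.0580920171296033 yaw -25.37875698561736 mid [ 0.4829 -0.3952] tool off [ 0.0002 -0.0009  0.0625]
0.152 [ 0.5109 -0.4085] [ 0.4605 -0.3845] len 0.0558432167118664 yaw -25.37875698561732 mid [ 0.4857 -0.3965] tool off [ 0.0033 -0.0008  0.0555]
[ 0.4769 -0.3926  0.125 ] [-44.3061   5.8406 100.7083   0.0011  73.4377  69.9358]
```

Call:
{"fn": "drive_tool", "kwargs": {
  "increments": [
    [0, -0.9, 10, 0.022],
    [0, 0, 12, 0],
    [0, 0, 12, 0],
    [0, 0, 10, 0],
    [0, 0, 8, 0],
    [0, 0, 0, 0]
  ]
}}

```text
time_s: 4.7
eef_pos: [0.482, -0.3942, 0.1531]
ee_rot: [[0.903, -0.431, -0.003], [-0.431, -0.903, 0.002], [-0.003, -0.001, -1.0]]
contact_force: [-0.8, -0.1, -0.8]
width: 0.0852
grasp_force: 0.0
```

Call:
{"fn": "drive_tool", "kwargs": {
  "increments": [
    [0, 0, 0, 0],
    [0, 0, 0, 0],
    [0, 0, 0, 0],
    [0, 0, 0, 0],
    [0, 0, 0, 0],
    [0, 0, 0, 0],
    [0, 0, 0, 0],
    [0, 0, 0, 0],
    [0, 0, 0, 0],
    [0, 0, 0, 0]
  ],
  "grip": 1,
  "grip_force": 25
}}

```text
time_s: 5.7
eef_pos: [0.4831, -0.3947, 0.1557]
ee_rot: [[0.903, -0.431, 0.001], [-0.431, -0.903, 0.001], [0.0, -0.001, -1.0]]
contact_force: [1.3, 5.6, 4.1]
width: 0.0084
grasp_force: 28.3
```

```bash
python3 - <<'E'
from h import *
o=get_obs();np.set_printoptions(precision=4,suppress=True);R=o["ee_rot"]
print(o["eef_pos"],o["contact_force"],o["moment"],"tool F",R.T@o["contact_force"],o["width"],o["grasp_force"],o["time_s"],o["q"])
E
```

```text
[ 0.4831 -0.3947  0.1557] [1.2552 5.6455 4.0966] [ 0.788  -0.2561  0.1008] tool F [-1.2963 -5.6389 -4.0928] 0.008370181325145859 28.301722705364227 5.7 [-44.1971   8.4805 103.0522   0.0506  68.4612  71.287 ]
```

Call:
{"fn": "drive_tool", "kwargs": {
  "increments": [
    [0, -0.6, -0.5, 0],
    [0, 0, 0, 0],
    [0, 0, 0, 0]
  ]
}}

```text
time_s: 6.0
eef_pos: [0.4831, -0.3946, 0.1558]
ee_rot: [[0.903, -0.431, 0.0], [-0.431, -0.903, -0.0], [0.0, 0.0, -1.0]]
contact_force: [1.5, 2.7, 1.6]
width: 0.0082
grasp_force: 28.0
```

```bash
cat > st.py <<'E'
from h import *
o=get_obs();np.set_printoptions(precision=4,suppress=True);R=o["ee_rot"]
print(o["time_s"],o["eef_pos"],"yaw",np.degrees(np.arctan2(R[1,0],R[0,0])),"F",o["contact_force"],"M",o["moment"],"tool F",R.T@o["contact_force"],o["width"],o["grasp_force"],"q6",o["q"][5])
E
python3 st.py
```

```text
6.0 [ 0.4831 -0.3946  0.1558] yaw -25.511175026586702 F [1.4586 2.6774 1.5795] M [ 0.4262 -0.435   0.0175] tool F [ 0.1638 -3.0443 -1.5798] 0.008187347616326541 28.048980832099915 q6 71.34110787511527
```

Call:
{"fn": "drive_tool", "kwargs": {
  "increments": [
    [0, -0.6, -0.3, 0],
    [0, 0, -0.22, -0.1],
    [0, 0, -0.22, -0.1],
    [0, 0, -0.22, -0.1],
    [0, 0, -0.22, -0.1],
    [0, 0, -0.22, -0.1],
    [0, 0, 0, 0]
  ]
}}

```text
time_s: 6.7
eef_pos: [0.4832, -0.3942, 0.1567]
ee_rot: [[0.999, 0.054, 0.0], [0.054, -0.999, -0.001], [-0.0, 0.001, -1.0]]
contact_force: [2.8, -0.5, -0.4]
width: 0.008
grasp_force: 27.7
```

```bash
python3 st.py
```

```text
6.7 [ 0.4832 -0.3942  0.1567] yaw 3.1202096219598867 F [ 2.8154 -0.4941 -0.3649] M [ 0.079  -0.4855  0.084 ] tool F [2.7843 0.6464 0.3652] 0.008034061984206564 27.65396922826767 q6 42.759282336823645
```

Call:
{"fn": "drive_tool", "kwargs": {
  "increments": [
    [0.5, 0, 0, 0],
    [0, 0, -0.26, -0.12],
    [0, 0, -0.26, -0.12],
    [0, 0, -0.26, -0.12],
    [0, 0, -0.26, -0.12],
    [0, 0, -0.26, -0.12],
    [0, 0, -0.26, -0.12],
    [0, 0, -0.26, -0.12],
    [0, 0, 0, 0]
  ]
}}

```text
time_s: 7.6
eef_pos: [0.4834, -0.3941, 0.1586]
ee_rot: [[0.627, 0.779, -0.001], [0.779, -0.627, -0.0], [-0.001, -0.0, -1.0]]
contact_force: [0.7, -0.7, -1.3]
width: 0.0084
grasp_force: 27.6
```

```bash
python3 st.py
```

```text
7.6 [ 0.4834 -0.3941  0.1586] yaw 51.17551601237337 F [ 0.7277 -0.7053 -1.3208] M [-0.116  -0.2738  0.137 ] tool F [-0.0922  1.0097  1.3205] 0.008377595378544189 27.587928771972656 q6 -5.257381281861678
```

Call:
{"fn": "drive_tool", "kwargs": {
  "increments": [
    [0, 0.2, -0.26, -0.12],
    [0, 0, -0.26, -0.12],
    [0, 0, -0.26, -0.12],
    [0, 0, -0.26, -0.12],
    [0, 0, -0.26, -0.12],
    [0, 0, -0.26, -0.12],
    [0, 0, -0.26, -0.12],
    [0, 0, -0.26, -0.12],
    [0, 0, -0.26, -0.12],
    [0, 0, -0.26, -0.12],
    [0, 0, 0, 0]
  ]
}}

```text
time_s: 8.7
eef_pos: [0.4836, -0.394, 0.1612]
ee_rot: [[-0.498, 0.867, -0.001], [0.867, 0.498, 0.0], [0.0, -0.001, -1.0]]
contact_force: [0.3, -0.5, -2.1]
width: 0.0084
grasp_force: 27.6
```

```bash
python3 st.py
```

```text
8.7 [ 0.4836 -0.394   0.1612] yaw 119.83510678110557 F [ 0.2946 -0.4783 -2.0751] M [-0.0954 -0.2356  0.121 ] tool F [-0.5624  0.0189  2.0748] 0.008415189911365216 27.580444514751434 q6 -73.91296526295864
```

Call:
{"fn": "drive_tool", "kwargs": {
  "increments": [
    [0, 0, -0.24, -0.12],
    [0, 0, -0.24, -0.12],
    [0, 0, -0.24, -0.12],
    [0, 0, -0.24, -0.12],
    [0, 0, -0.24, -0.12],
    [0, 0, -0.24, -0.12],
    [0, 0, -0.24, -0.12],
    [0, 0, -0.12, -0.06],
    [0, 0, 0, 0]
  ]
}}

```text
time_s: 9.6
eef_pos: [0.4837, -0.3939, 0.1632]
ee_rot: [[-0.989, 0.151, -0.001], [0.151, 0.989, 0.0], [0.001, 0.0, -1.0]]
contact_force: [0.7, 0.6, -2.2]
width: 0.0084
grasp_force: 27.6
```

```bash
python3 st.py
```

```text
9.6 [ 0.4837 -0.3939  0.1632] yaw 171.33077794783125 F [ 0.7437  0.6412 -2.1764] M [ 0.0488 -0.1257  0.0706] tool F [-0.6402  0.7454  2.1761] 0.008426166101420121 27.64404997229576 q6 -125.41169367696054
```

Call:
{"fn": "drive_tool", "kwargs": {
  "increments": [
    [1.3, 0, 0.4, 0],
    [1.3, 0, 0, 0],
    [1.4, 0, 0, 0],
    [0, 0, 0, 0]
  ]
}}

```text
time_s: 10.0
eef_pos: [0.4803, -0.3935, 0.1632]
ee_rot: [[-0.989, 0.147, 0.001], [0.147, 0.989, -0.001], [-0.001, -0.0, -1.0]]
contact_force: [4.8, 0.5, -2.6]
width: 0.0087
grasp_force: 27.5
```

Call:
{"fn": "drive_tool", "kwargs": {
  "increments": [
    [1, 0, 0, 0],
    [1, 0, 0, 0],
    [0, 0, 0, 0]
  ]
}}

```text
time_s: 10.3
eef_pos: [0.478, -0.3932, 0.1632]
ee_rot: [[-0.989, 0.147, 0.0], [0.147, 0.989, -0.0], [-0.0, -0.0, -1.0]]
contact_force: [3.9, -1.5, -1.5]
width: 0.0083
grasp_force: 27.5
```

```bash
python3 st.py
```

```text
10.3 [ 0.478  -0.3932  0.1632] yaw 171.5733963409614 F [ 3.8873 -1.5422 -1.4944] M [-0.0827 -0.999  -0.0458] tool F [-4.0709 -0.9556  1.4955] 0.008283948883156964 27.509236335754395 q6 -125.98221935020537
```

Call:
{"fn": "drive_tool", "kwargs": {
  "increments": [
    [1, 0, 0.1, 0],
    [1, 0, 0.1, 0],
    [1, 0, 0.1, 0],
    [1, 0, 0.1, 0],
    [0, 0, 0, 0]
  ]
}}

```text
time_s: 10.8
eef_pos: [0.4739, -0.3926, 0.1628]
ee_rot: [[-0.989, 0.146, 0.0], [0.146, 0.989, -0.0], [-0.0, -0.0, -1.0]]
contact_force: [3.7, -0.7, -1.8]
width: 0.0083
grasp_force: 27.7
```

```bash
python3 st.py
```

```text
10.8 [ 0.4739 -0.3926  0.1628] yaw 171.5864345357555 F [ 3.6743 -0.7055 -1.8461] M [-0.1257 -0.9844  0.0003] tool F [-3.7379 -0.16    1.8463] 0.008278165843398352 27.664895206689835 q6 -126.21396638460268
```

No jam after 10 mm of travel, so the washer is clear of the lips. I'll keep swinging gripped, with the nut pivoting between the pads, and follow the arc.

Call:
{"fn": "drive_tool", "kwargs": {
  "increments": [
    [5.4, 0, 0.6, 0],
    [5.4, 0, 0.9, 0],
    [5.3, 0, 1.2, 0],
    [5.3, 0, 1.4, 0],
    [5.2, 0, 1.7, 0],
    [0, 0, 0, 0]
  ]
}}

```text
time_s: 11.4
eef_pos: [0.4467, -0.3887, 0.1571]
ee_rot: [[-0.989, 0.147, -0.001], [0.147, 0.989, 0.0], [0.001, -0.0, -1.0]]
contact_force: [1.1, 0.0, 2.7]
width: 0.0086
grasp_force: 28.1
```

```bash
python3 st.py
```

```text
11.4 [ 0.4467 -0.3887  0.1571] yaw 171.57283565662846 F [1.0943 0.0212 2.6954] M [ 0.0632 -0.3988 -0.0685] tool F [-1.0754  0.1808 -2.697 ] 0.00855423570362467 28.10210108757019 q6 -127.7457224405425
```

Smooth. I'll keep going.

Call:
{"fn": "drive_tool", "kwargs": {
  "increments": [
    [5.1, 0, 1.7, 0],
    [5.0, 0, 2.2, 0],
    [4.9, 0, 2.4, 0],
    [4.7, 0, 2.7, 0],
    [4.6, 0, 2.9, 0],
    [4.4, 0, 3.1, 0],
    [4.3, 0, 3.3, 0],
    [4.1, 0, 3.6, 0],
    [0, 0, 0, 0]
  ]
}}

```text
time_s: 12.3
eef_pos: [0.4095, -0.3832, 0.1349]
ee_rot: [[-0.989, 0.146, -0.003], [0.146, 0.989, 0.0], [0.003, -0.0, -1.0]]
contact_force: [-2.5, 0.1, 6.1]
width: 0.0081
grasp_force: 31.5
```

```bash
python3 st.py
```

```text
12.3 [ 0.4095 -0.3832  0.1349] yaw 171.58870430323154 F [-2.4923  0.0757  6.1486] M [ 0.095  -0.0345 -0.0865] tool F [ 2.4943 -0.2903 -6.1414] 0.008110724572870402 31.510985791683197 q6 -130.075543330354
```

Call:
{"fn": "drive_tool", "kwargs": {
  "increments": [
    [0.8, 0, -0.8, 0],
    [4.0, 0, 3.9, 0],
    [3.8, 0, 4.1, 0],
    [3.6, 0, 4.3, 0],
    [3.4, 0, 4.4, 0],
    [0, 0, 0, 0]
  ]
}}

```text
time_s: 12.9
eef_pos: [0.3941, -0.3809, 0.1187]
ee_rot: [[-0.989, 0.146, -0.003], [0.146, 0.989, 0.0], [0.003, -0.0, -1.0]]
contact_force: [-2.4, -0.7, 5.8]
width: 0.008
grasp_force: 35.2
```

```bash
python3 st.py
```

```text
12.9 [ 0.3941 -0.3809  0.1187] yaw 171.59680624232675 F [-2.376  -0.7351  5.8079] M [-0.0684 -0.1    -0.0335] tool F [ 2.2595 -1.0747 -5.8015] 0.008015552843610102 35.16824126243591 q6 -131.13074491367612
```

I'll let go now and do the final fold by pressing from above with closed fingers, where the force can be read cleanly.

Call:
{"fn": "drive_tool", "kwargs": {
  "increments": [
    [0, 0, 0, 0],
    [0, 0, 0, 0],
    [0, 0, 0, 0],
    [0, 0, 0, 0],
    [0, 0, -10, 0],
    [0, 0, -20, 0],
    [0, 0, -20, 0],
    [0, 0, -20, 0],
    [0, 0, 0, 0],
    [0, 0, 0, 0]
  ],
  "grip": -1
}}

```text
time_s: 13.9
eef_pos: [0.3957, -0.3811, 0.1895]
ee_rot: [[-0.989, 0.146, 0.001], [0.146, 0.989, -0.001], [-0.001, -0.001, -1.0]]
contact_force: [-0.1, -0.3, -0.0]
width: 0.0855
grasp_force: 0.0
```

```bash
python3 st.py; python3 look.py w3
```

```text
13.9 [ 0.3957 -0.3811  0.1895] yaw 171.5976772736689 F [-0.1421 -0.324  -0.0076] M [ 0.0168 -0.0073 -0.0226] tool F [ 0.0932 -0.3413  0.0078] 0.08554195925295933 0.0 q6 -131.1113903586346
13.95 [ 0.3953 -0.3806  0.1884] [[-0.9893  0.1462 -0.0006]
 [ 0.1462  0.9893  0.0007]
 [ 0.0007  0.0006 -1.    ]] [[ 0.1463 -0.9395 -0.3096  0.3169]
 [ 0.9892  0.1383  0.0478 -0.3696]
 [-0.0021 -0.3133  0.9497  0.3078]
 [ 0.      0.      0.      1.    ]]
pot [(array([315.4, 321.8]), 0.71, array([ 0.592, -0.413]))]
pot_lid []
lug_slot [(array([319. , 312.7]), 0.95, array([ 0.4861, -0.3933])), (array([314.9, 222.1]), 0.37, array([ 0.4016, -0.3841]))]
swing_bolt [(array([318.8, 265.8]), 0.72, array([ 0.4818, -0.3925]))]
nut_wings [(array([315.2, 223.7]), 0.83, array([ 0.3896, -0.3819]))]
nut_foot [(array([319.8, 239.2]), 0.55, array([ 0.4165, -0.3825]))]
bolt_rest [(array([320.8, 215.9]), 0.58, array([ 0.4407, -0.384 ]))]
spice_jar []
```

View pics/w3.png

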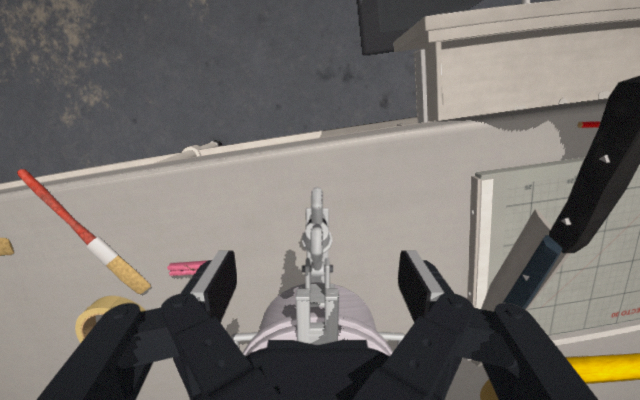

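The folded-out bolt sits centred between the fingers, with the nut at px (316, 230). I'll close the fingers and move over the upper wing edge.

Call:
{"fn": "drive_tool", "kwargs": {
  "increments": [
    [-9, 0, 0, 0],
    [-9, 0, 0, 0],
    [0, 0, 0, 0],
    [0, 0, 0, 0],
    [0, 0, 0, 0],
    [0, 0, 0, 0],
    [0, 0, 0, 0],
    [0, 0, 0, 0],
    [0, 0, 10, 0],
    [0, 0, 10, 0],
    [0, 0, 6, 0],
    [0, 0, 0, 0]
  ],
  "grip": 1,
  "grip_force": 20
}}

```text
time_s: 15.55
eef_pos: [0.4125, -0.3831, 0.1616]
ee_rot: [[-0.989, 0.146, -0.002], [0.146, 0.989, 0.002], [0.003, 0.001, -1.0]]
contact_force: [0.3, -0.0, 1.4]
width: -0.0002
grasp_force: 0.0
```

Call:
{"fn": "drive_tool", "kwargs": {
  "increments": [
    [0, 0, 4, 0],
    [0, 0, 4, 0],
    [0, 0, 4, 0],
    [0, 0, 0, 0]
  ]
}}

```text
time_s: 15.95
eef_pos: [0.4135, -0.3835, 0.1506]
ee_rot: [[-0.989, 0.146, 0.001], [0.146, 0.989, 0.0], [-0.001, 0.0, -1.0]]
contact_force: [-0.7, 0.4, 0.5]
width: -0.0003
grasp_force: 0.2
```

```bash
python3 st.py
```

```text
15.95 [ 0.4135 -0.3835  0.1506] yaw 171.58007053046003 F [-0.7009  0.4011  0.4753] M [-0.0575 -0.0879  0.0426] tool F [ 0.7519  0.2942 -0.4756] -0.0002549942506352224 0.2294577652355656 q6 -129.90050721990477
```

Call:
{"fn": "drive_tool", "kwargs": {
  "increments": [
    [3, 0, 4, 0],
    [4, 0, 4, 0],
    [4, 0, 4, 0],
    [0, 0, 0, 0]
  ]
}}

```text
time_s: 16.35
eef_pos: [0.4015, -0.3813, 0.1378]
ee_rot: [[-0.989, 0.147, -0.001], [0.147, 0.989, 0.002], [0.002, 0.001, -1.0]]
contact_force: [-0.8, -0.6, -0.0]
width: -0.0001
grasp_force: 0.0
```

Call:
{"fn": "drive_tool", "kwargs": {
  "increments": [
    [3.5, 0, 4.5, 0],
    [3.5, 0, 4.5, 0],
    [3, 0, 4.5, 0],
    [0, 0, 0, 0]
  ]
}}

```text
time_s: 16.75
eef_pos: [0.3918, -0.38, 0.1244]
ee_rot: [[-0.989, 0.146, -0.001], [0.146, 0.989, 0.001], [0.002, 0.001, -1.0]]
contact_force: [-0.1, -0.5, 0.7]
width: 0.0001
grasp_force: 0.0
```

```bash
python3 st.py; python3 -c "
from h import *
c=read_camera('wrist');cv2.imwrite('pics/w4.png',c['pixels'][:,:,::-1])"
```

```text
16.75 [ 0.3918 -0.38    0.1244] yaw 171.577695379379 F [-0.0762 -0.5208  0.7158] M [0.0188 0.0336 0.0144] tool F [ 0.0003 -0.5255 -0.7164] 5.2704320098868156e-05 0.0 q6 -131.32488676560402
```

View pics/w4.png

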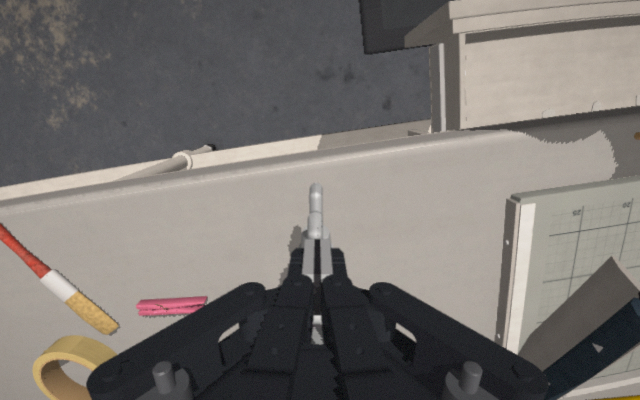

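The closed fingers are over the nut, with the far wing visible at px (316, 200). There's no load yet, so I'll keep going down in small steps.

Call:
{"fn": "drive_tool", "kwargs": {
  "increments": [
    [2, 0, 3, 0],
    [2, 0, 3, 0],
    [0, 0, 0, 0]
  ]
}}

```text
time_s: 17.1
eef_pos: [0.3883, -0.3797, 0.119]
ee_rot: [[-0.989, 0.146, -0.001], [0.146, 0.989, 0.001], [0.001, 0.0, -1.0]]
contact_force: [-0.6, 0.9, -0.0]
width: 0.0001
grasp_force: 0.0
```

Call:
{"fn": "drive_tool", "kwargs": {
  "increments": [
    [2, 0, 3, 0],
    [2, 0, 3, 0],
    [0, 0, 0, 0]
  ]
}}

```text
time_s: 17.4
eef_pos: [0.3842, -0.379, 0.1129]
ee_rot: [[-0.989, 0.146, -0.001], [0.146, 0.989, 0.001], [0.001, 0.001, -1.0]]
contact_force: [0.3, -0.1, -0.0]
width: 0.0
grasp_force: 0.0
```

Call:
{"fn": "drive_tool", "kwargs": {
  "increments": [
    [1, 0, 3, 0],
    [0, 0, 0, 0]
  ]
}}

```text
time_s: 17.6
eef_pos: [0.3834, -0.379, 0.1101]
ee_rot: [[-0.989, 0.146, -0.001], [0.146, 0.989, 0.001], [0.001, 0.0, -1.0]]
contact_force: [-1.3, -1.0, 0.1]
width: 0.0001
grasp_force: 0.0
```

Call:
{"fn": "drive_tool", "kwargs": {
  "increments": [
    [0.5, 0, 1.5, 0],
    [0, 0, 0, 0]
  ]
}}

```text
time_s: 17.8
eef_pos: [0.3831, -0.3791, 0.1089]
ee_rot: [[-0.989, 0.146, -0.0], [0.146, 0.989, 0.0], [0.0, 0.0, -1.0]]
contact_force: [-0.7, 0.5, -0.0]
width: 0.0004
grasp_force: 0.0
```

Call:
{"fn": "drive_tool", "kwargs": {
  "increments": [
    [0.5, 0, 1.5, 0],
    [0, 0, 0, 0]
  ]
}}

```text
time_s: 18.0
eef_pos: [0.3826, -0.379, 0.1073]
ee_rot: [[-0.989, 0.146, -0.0], [0.146, 0.989, 0.0], [0.0, 0.0, -1.0]]
contact_force: [-0.5, -0.3, 0.1]
width: -0.0002
grasp_force: 0.1
```

Call:
{"fn": "drive_tool", "kwargs": {
  "increments": [
    [0.5, 0, 1.5, 0],
    [0, 0, 0, 0]
  ]
}}

```text
time_s: 18.2
eef_pos: [0.3822, -0.3789, 0.1058]
ee_rot: [[-0.989, 0.146, -0.0], [0.146, 0.989, 0.0], [0.0, 0.0, -1.0]]
contact_force: [-0.1, -0.3, -0.0]
width: 0.0003
grasp_force: 0.1
```

```bash
python3 st.py; python3 - <<'E'
from h import *
np.set_printoptions(precision=4,suppress=True)
C={n:read_camera(n) for n in ("scene","top")}
for m in ("nut_wings","nut_foot","swing_bolt"):
  for n in C: print(n,m,[(np.round(x["at"],1),round(x["confidence"],2),atz(C[n],x["at"],.045)) for x in place_of(n,m)[:2]])
im=C["scene"]["pixels"][170:320,280:440,::-1];cv2.imwrite("pics/s5.png",cv2.resize(im,None,fx=4,fy=4,interpolation=cv2.INTER_CUBIC))
E
```

```text
18.2 [ 0.3822 -0.3789  0.1058] yaw 171.59132085073637 F [-0.0679 -0.312  -0.0351] M [ 0.0425 -0.0405  0.0028] tool F [ 0.0216 -0.3186  0.035 ] 0.0003280295654932276 0.08847748787957244 q6 -132.06078426581325
scene nut_wings []
top nut_wings []
scene nut_foot []
top nut_foot []
scene swing_bolt []
top swing_bolt [(array([333.1, 262.8]), 0.5, array([ 0.4837, -0.39  ,  0.045 ]))]
```

View pics/s5.png

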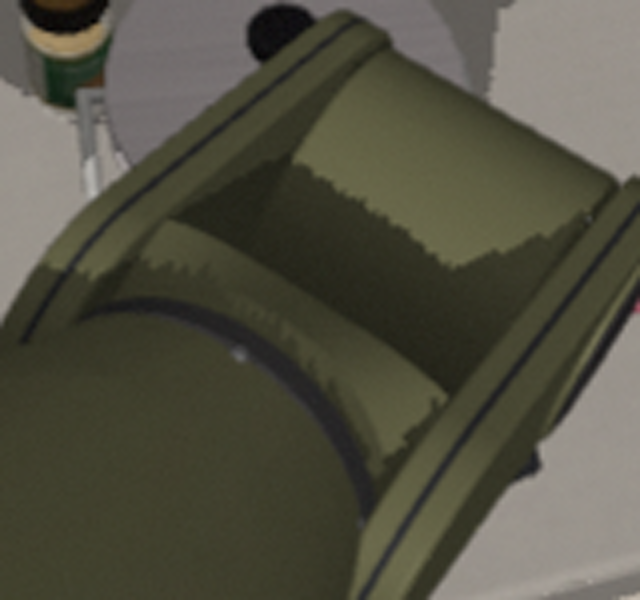

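```bash
cat > arc.py <<'E'
from h import *
np.set_printoptions(precision=4,suppress=True)
c=read_camera("wrist");P=np.array([.484,-.394,.04]);u=np.array([-.989,.147,0]);pl=np.array([.147,.989,0])
print(get_obs()["contact_force"])
for m,r in (("nut_wings",.108),("nut_foot",.077)):
  for x in place_of("wrist",m)[:2]:
    o,v=ray(c,x["at"]);a=np.array([(o-P)@u,o[2]-.04]);b=np.array([v@u,v[2]])
    t=np.roots([b@b,2*a@b,a@a-r*r])
    print(m,x["at"],round(x["confidence"],2),[np.arctan2(*(a+b*s)) if np.isreal(s) else None for s in t])
def pr(th):
  w=u*np.sin(th)+np.array([0,0,np.cos(th)]);e=-u*np.cos(th)+np.array([0,0,np.sin(th)])
  return [proj(c,P+w*s+e*q).round() for s,q in ((.121,.0285),(.121,-.0285),(.09,-.0285),(.108,0))]
for th in (.95,1.1,1.25,1.4,1.55): print(th,pr(th))
cv2.imwrite('pics/w6.png',c['pixels'][:,:,::-1])
E
python3 arc.py
```

```text
[0.0494 0.8058 0.6088]
nut_wings [315.3, 224.7] 0.91 [np.float64(2.523131865454295), np.float64(1.4475911859544546)]
0.95 [array([318., 357.]), array([318., 237.]), array([318., 261.]), array([318., 298.])]
1.1 [array([318., 310.]), array([318., 215.]), array([318., 245.]), array([318., 269.])]
1.25 [array([318., 271.]), array([318., 200.]), array([318., 234.]), array([318., 246.])]
1.4 [array([318., 239.]), array([318., 191.]), array([318., 227.]), array([318., 229.])]
1.55 [array([318., 216.]), array([318., 187.]), array([318., 224.]), array([318., 217.])]
```

View pics/w6.png

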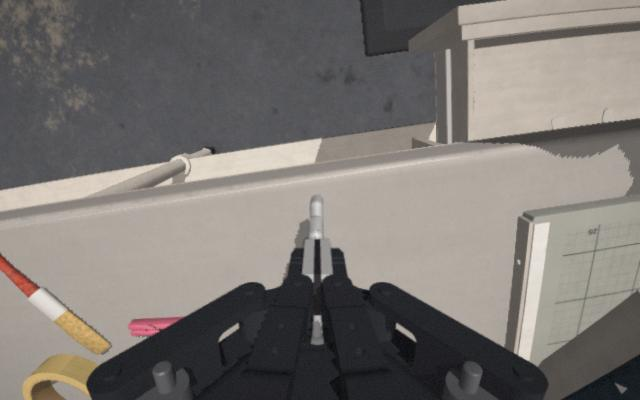

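From row 195 of the far wing and the network fit, the bolt is at about 1.44 rad and is following the fingertips. I'll press on in small steps and watch for a steady load.

Call:
{"fn": "drive_tool", "kwargs": {
  "increments": [
    [0.4, 0, 1.5, 0],
    [0, 0, 0, 0]
  ]
}}

```text
time_s: 18.95
eef_pos: [0.3818, -0.3789, 0.1044]
ee_rot: [[-0.989, 0.146, -0.0], [0.146, 0.989, 0.0], [0.0, 0.0, -1.0]]
contact_force: [-0.1, 0.9, 0.0]
width: -0.0001
grasp_force: 0.1
```

Call:
{"fn": "drive_tool", "kwargs": {
  "increments": [
    [0.4, 0, 1.5, 0],
    [0, 0, 0, 0]
  ]
}}

```text
time_s: 19.15
eef_pos: [0.3813, -0.3788, 0.1028]
ee_rot: [[-0.989, 0.146, -0.0], [0.146, 0.989, 0.0], [0.0, 0.0, -1.0]]
contact_force: [-0.3, 0.1, -0.2]
width: 0.0
grasp_force: 0.1
```

Call:
{"fn": "drive_tool", "kwargs": {
  "increments": [
    [0.3, 0, 1.5, 0],
    [0, 0, 0, 0]
  ]
}}

```text
time_s: 19.35
eef_pos: [0.381, -0.3787, 0.1013]
ee_rot: [[-0.989, 0.146, -0.0], [0.146, 0.989, 0.0], [0.0, 0.0, -1.0]]
contact_force: [-0.5, 0.0, -0.1]
width: -0.0001
grasp_force: 0.1
```

```bash
python3 arc.py;python3 st.py
```

```text
[-0.3778  0.8063 -0.2302]
nut_wings [315.5, 227.4] 0.57 [np.float64(2.5178822518576496), np.float64(1.47125711728653)]
0.95 [array([318., 369.]), array([318., 243.]), array([318., 267.]), array([318., 306.])]
1.1 [array([318., 320.]), array([318., 220.]), array([318., 251.]), array([318., 276.])]
1.25 [array([318., 278.]), array([318., 204.]), array([318., 239.]), array([318., 252.])]
1.4 [array([318., 246.]), array([318., 194.]), array([318., 232.]), array([318., 234.])]
1.55 [array([318., 221.]), array([318., 190.]), array([318., 227.]), array([318., 222.])]
19.5 [ 0.3811 -0.3787  0.1014] yaw 171.58757066440413 F [ 0.223  -0.5327  0.4837] M [-0.0012  0.0203 -0.0096] tool F [-0.2985 -0.4943 -0.4839] 8.78090050325144e-05 0.0 q6 -132.13512568873307
```

Call:
{"fn": "drive_tool", "kwargs": {
  "increments": [
    [0.3, 0, 1.5, 0],
    [0, 0, 0, 0]
  ]
}}

```text
time_s: 19.7
eef_pos: [0.3808, -0.3787, 0.0999]
ee_rot: [[-0.989, 0.146, -0.0], [0.146, 0.989, 0.0], [0.0, 0.0, -1.0]]
contact_force: [0.2, 0.2, -0.3]
width: 0.0002
grasp_force: 0.1
```

Call:
{"fn": "drive_tool", "kwargs": {
  "increments": [
    [0.3, 0, 1.5, 0],
    [0, 0, 0, 0]
  ]
}}

```text
time_s: 19.9
eef_pos: [0.3805, -0.3786, 0.0983]
ee_rot: [[-0.989, 0.146, -0.0], [0.146, 0.989, 0.0], [0.0, 0.0, -1.0]]
contact_force: [-0.5, -0.8, 0.8]
width: -0.0005
grasp_force: 0.1
```

Call:
{"fn": "drive_tool", "kwargs": {
  "increments": [
    [0.2, 0, 1.5, 0],
    [0, 0, 0, 0]
  ]
}}

```text
time_s: 20.1
eef_pos: [0.3803, -0.3786, 0.0968]
ee_rot: [[-0.989, 0.146, -0.0], [0.146, 0.989, 0.0], [0.0, 0.0, -1.0]]
contact_force: [-0.7, -0.2, -0.6]
width: -0.0001
grasp_force: 0.1
```

Call:
{"fn": "drive_tool", "kwargs": {
  "increments": [
    [0.2, 0, 1.5, 0],
    [0, 0, 0, 0]
  ]
}}

```text
time_s: 20.3
eef_pos: [0.3801, -0.3786, 0.0953]
ee_rot: [[-0.989, 0.146, -0.0], [0.146, 0.989, 0.0], [0.0, 0.0, -1.0]]
contact_force: [-0.2, -1.4, 1.4]
width: -0.0003
grasp_force: 0.1
```

```bash
python3 arc.py;python3 st.py
```

```text
[ 0.5229 -0.0929  0.4437]
nut_wings [314.3, 227.9] 0.66 [np.float64(2.4621936846103774), np.float64(1.5304961775647903)]
0.95 [array([318., 384.]), array([318., 251.]), array([318., 274.]), array([318., 316.])]
1.1 [array([318., 332.]), array([318., 226.]), array([318., 257.]), array([318., 284.])]
1.25 [array([318., 288.]), array([318., 209.]), array([318., 244.]), array([318., 259.])]
1.4 [array([318., 253.]), array([318., 199.]), array([318., 236.]), array([318., 240.])]
1.55 [array([318., 227.]), array([318., 194.]), array([318., 232.]), array([318., 227.])]
20.45 [ 0.3801 -0.3786  0.0955] yaw 171.5897151168842 F [ 0.0461 -0.0479  0.1206] M [ 0.0356  0.032  -0.0034] tool F [-0.0526 -0.0407 -0.1206] 0.0004884599225969924 0.0 q6 -132.20869033653815
```

Call:
{"fn": "drive_tool", "kwargs": {
  "increments": [
    [0, 0, 1.5, 0],
    [0, 0, 0, 0]
  ]
}}

```text
time_s: 20.65
eef_pos: [0.3801, -0.3786, 0.0939]
ee_rot: [[-0.989, 0.146, -0.0], [0.146, 0.989, 0.0], [0.0, 0.0, -1.0]]
contact_force: [-0.1, -0.1, 0.1]
width: 0.0003
grasp_force: 0.1
```

Call:
{"fn": "drive_tool", "kwargs": {
  "increments": [
    [0, 0, 1.5, 0],
    [0, 0, 0, 0]
  ]
}}

```text
time_s: 20.85
eef_pos: [0.3801, -0.3786, 0.0923]
ee_rot: [[-0.989, 0.146, -0.0], [0.146, 0.989, 0.0], [0.0, 0.0, -1.0]]
contact_force: [0.4, -0.9, 0.3]
width: 0.0001
grasp_force: 0.1
```

Call:
{"fn": "drive_tool", "kwargs": {
  "increments": [
    [0, 0, 1.5, 0],
    [0, 0, 0, 0]
  ]
}}

```text
time_s: 21.05
eef_pos: [0.3801, -0.3786, 0.0908]
ee_rot: [[-0.989, 0.146, -0.0], [0.146, 0.989, 0.0], [0.0, 0.0, -1.0]]
contact_force: [-0.4, -0.5, -0.3]
width: -0.0002
grasp_force: 0.1
```

Call:
{"fn": "drive_tool", "kwargs": {
  "increments": [
    [0, 0, 1.5, 0],
    [0, 0, 0, 0]
  ]
}}

```text
time_s: 21.25
eef_pos: [0.3801, -0.3786, 0.0893]
ee_rot: [[-0.989, 0.146, -0.0], [0.146, 0.989, 0.0], [0.0, 0.0, -1.0]]
contact_force: [0.1, -0.0, -1.6]
width: -0.0001
grasp_force: 0.1
```

```bash
python3 arc.py; python3 - <<'E'
from h import *
im=cv2.imread('pics/w6.png')[170:370,220:420];cv2.imwrite('pics/w6c.png',cv2.resize(im,None,fx=3,fy=3,interpolation=cv2.INTER_CUBIC))
E
```

```text
[-0.5229  0.2709  0.0479]
nut_wings [314.3, 229.5] 0.87 [np.float64(2.4428556536493113), np.float64(1.5610084980741408)]
0.95 [array([318., 399.]), array([318., 257.]), array([318., 279.]), array([318., 326.])]
1.1 [array([318., 344.]), array([318., 230.]), array([318., 262.]), array([318., 292.])]
1.25 [array([318., 296.]), array([318., 212.]), array([318., 249.]), array([318., 265.])]
1.4 [array([318., 259.]), array([318., 201.]), array([318., 240.]), array([318., 244.])]
1.55 [array([318., 232.]), array([318., 196.]), array([318., 235.]), array([318., 230.])]
```

View pics/w6c.png

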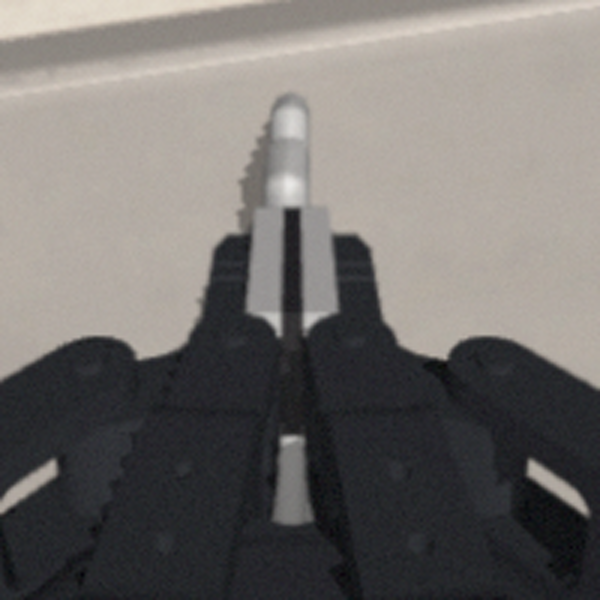

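Call:
{"fn": "drive_tool", "kwargs": {
  "increments": [
    [0, 0, 1.5, 0],
    [0, 0, 0, 0]
  ]
}}

```text
time_s: 21.6
eef_pos: [0.3801, -0.3786, 0.0879]
ee_rot: [[-0.989, 0.146, -0.0], [0.146, 0.989, 0.0], [0.0, 0.0, -1.0]]
contact_force: [0.0, -0.8, 0.1]
width: 0.0002
grasp_force: 0.1
```

Call:
{"fn": "drive_tool", "kwargs": {
  "increments": [
    [0, 0, 1.5, 0],
    [0, 0, 0, 0]
  ]
}}

```text
time_s: 21.8
eef_pos: [0.3801, -0.3786, 0.0863]
ee_rot: [[-0.989, 0.146, -0.0], [0.146, 0.989, 0.0], [0.0, 0.0, -1.0]]
contact_force: [1.3, 0.7, 0.6]
width: -0.0003
grasp_force: 0.1
```

Call:
{"fn": "drive_tool", "kwargs": {
  "increments": [
    [0, 0, 1.5, 0],
    [0, 0, 0, 0]
  ]
}}

```text
time_s: 22.0
eef_pos: [0.3801, -0.3787, 0.0851]
ee_rot: [[-0.989, 0.146, -0.0], [0.146, 0.989, 0.0], [0.0, -0.0, -1.0]]
contact_force: [-1.0, 0.9, 0.8]
width: -0.0002
grasp_force: 0.8
```

Call:
{"fn": "drive_tool", "kwargs": {
  "increments": [
    [0, 0, 1.5, 0],
    [0, 0, 0, 0]
  ]
}}

```text
time_s: 22.2
eef_pos: [0.38, -0.3788, 0.084]
ee_rot: [[-0.989, 0.146, -0.001], [0.146, 0.989, -0.0], [0.001, -0.0, -1.0]]
contact_force: [-1.8, 1.0, 4.5]
width: -0.0004
grasp_force: 2.2
```

```bash
python3 arc.py;python3 - <<'E'
from h import *
c=read_camera("wrist");o=get_obs();P=np.array([.484,-.394,.04]);u=np.array([-.989,.147,0])
t=o["eef_pos"]
for n,p in dict(tipfront=t+u*.011-[0,0,.025],tipback=t-u*.011-[0,0,.025],shank45=P+u*.045,shank20=P+u*.02,pin=P,lug=P+u*.019+[0,0,.07]).items(): print(n,proj(c,p).round(1))
print(t,(t-P)@u)
E
```

```text
[-1.4337  0.6459  4.0642]
0.95 [array([319., 413.]), array([318., 263.]), array([318., 285.]), array([318., 335.])]
1.1 [array([319., 355.]), array([318., 235.]), array([318., 267.]), array([318., 299.])]
1.25 [array([319., 305.]), array([318., 216.]), array([318., 253.]), array([318., 270.])]
1.4 [array([318., 266.]), array([318., 204.]), array([318., 244.]), array([318., 249.])]
1.55 [array([318., 237.]), array([318., 199.]), array([318., 239.]), array([318., 234.])]
tipfront [317.8 233.9]
tipback [317.7 268.3]
shank45 [317.9 314.2]
shank20 [317.9 341.6]
pin [317.8 361.9]
lug [318.1 448.7]
[ 0.37997702 -0.37879171  0.08385967] 0.10511435021356
```

Call:
{"fn": "drive_tool", "kwargs": {
  "increments": [
    [0, 0, 1, 0],
    [0, 0, 0, 0],
    [0, 0, 0, 0]
  ]
}}

```text
time_s: 22.7
eef_pos: [0.3799, -0.3788, 0.0832]
ee_rot: [[-0.989, 0.146, -0.001], [0.146, 0.989, -0.0], [0.001, -0.0, -1.0]]
contact_force: [-3.1, 2.2, 7.7]
width: -0.0002
grasp_force: 3.5
```

```bash
python3 st.py
```

```text
22.7 [ 0.3799 -0.3788  0.0832] yaw 171.5999119353928 F [-3.127   2.1539  7.7002] M [ 0.252   0.7674 -0.0019] tool F [ 3.4148  1.6722 -7.6976] -0.0001762598936151797 3.5101736336946487 q6 -132.20715749841193
```

The load rises steadily, reaching 7.7 N at the nut (about 15 N on the pad), so the bolt is bedded. I'll back off straight up.

Call:
{"fn": "drive_tool", "kwargs": {
  "increments": [
    [0, 0, -1, 0],
    [0, 0, -2, 0],
    [0, 0, -4, 0],
    [0, 0, -10, 0],
    [0, 0, -20, 0],
    [0, 0, -25, 0],
    [0, 0, -25, 0],
    [0, 0, 0, 0],
    [0, 0, 0, 0],
    [0, 0, 0, 0]
  ]
}}

```text
time_s: 23.7
eef_pos: [0.3797, -0.378, 0.1683]
ee_rot: [[-0.989, 0.146, -0.001], [0.146, 0.989, 0.002], [0.001, 0.001, -1.0]]
contact_force: [-0.2, 0.2, 0.7]
width: 0.0
grasp_force: 0.0
```

```bash
python3 st.py; python3 arc.py; python3 look.py w7
```

```text
23.7 [ 0.3797 -0.378   0.1683] yaw 171.58763601500615 F [-0.164   0.1505  0.7139] M [-0.0151  0.0285 -0.0079] tool F [ 0.1852  0.1259 -0.7134] 9.730394912733565e-06 0.0 q6 -132.2087234477276
[-0.4773 -1.0499  0.1366]
nut_wings [313.5, 190.4] 0.78 [np.float64(2.0628939027591837), np.float64(1.6642563172692812)]
nut_foot [316.0, 223.1] 0.68 [np.float64(2.340923942646231), np.float64(1.6158247734326265)]
0.95 [array([317., 277.]), array([317., 203.]), array([317., 224.]), array([317., 246.])]
1.1 [array([317., 249.]), array([317., 189.]), array([317., 215.]), array([317., 227.])]
1.25 [array([317., 224.]), array([317., 179.]), array([317., 208.]), array([317., 212.])]
1.4 [array([317., 204.]), array([317., 174.]), array([317., 203.]), array([317., 201.])]
1.55 [array([317., 190.]), array([317., 172.]), array([317., 202.]), array([317., 194.])]
23.9 [ 0.3798 -0.3781  0.1682] [[-0.9892  0.1463 -0.0014]
 [ 0.1463  0.9892  0.0017]
 [ 0.0016  0.0015 -1.    ]] [[ 0.1464 -0.9402 -0.3074  0.301 ]
 [ 0.9892  0.1393  0.045  -0.3669]
 [ 0.0005 -0.3107  0.9505  0.2865]
 [ 0.      0.      0.      1.    ]]
pot [(array([315.2, 342.1]), 0.9, array([ 0.5884, -0.4115]))]
pot_lid []
lug_slot []
swing_bolt []
nut_wings [(array([313.1, 192.5]), 0.79, array([ 0.3458, -0.3756]))]
nut_foot [(array([315.9, 224.9]), 0.71, array([ 0.3784, -0.379 ]))]
bolt_rest [(array([318.6, 238.4]), 0.56, array([ 0.4419, -0.3857]))]
spice_jar []
```

```bash
python3 -c "
from bench import *
print(finish_job())"
```

```text
the job is handed in; nothing more can be done
None
```

The nut is unscrewed and the bolt swung out and folded onto its rest, pressed in with 7.7 N at the nut (about 15 N on the pad by my estimate); the arm is clear and the job was handed in at about 24 s, with no verdict returned.

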